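# Tap the jammed ball dispenser in the dental lab

## Task

Two steel polishing balls have jammed at the neck of one of the two tilted clear flasks. Tap the narrow side of that flask lightly with the closed fingers, as often as it takes, until both balls have run out into the steel tray under its mouth. Leave the other, empty flask and its stand alone.

Things in the scene. Friction and masses are not known exactly. Their poses are not given: they have to be found in the camera images.
- stand: Dispenser with the balls, fixed. Origin: centre of its 220 x 130 mm base at table height; +x is where the mouth points. Clear flat flask (white back), 71 mm wide, 31 thick, sloping 45 deg down to +x. Tap either narrow side (upright walls y = 35, -35 mm) at x -10, z 127 mm; wall there spans z 106 to 148. Tray below: x 0 to 107, y -62 to 62, rim z 46. Flask swings only sideways, about a sprung pivot at x -70, z 187.
- ball_1: Dark steel ball, 20 mm in diameter, 33 g; origin at its centre. It starts jammed beside the other in the flask's shoulder above the neck, on the stand's +y side, 123 mm above the table. Slow pushing hardly helps. Taps of 0.1 to 0.3 m/s that push the flask's side in 10 to 20 mm and draw back do, mostly in one to four (about 3 N per 10 mm, stop at 26 deg).
- ball_2: Dark steel ball, 20 mm in diameter, 33 g; origin at its centre. It starts jammed beside the other in the flask's shoulder above the neck, on the stand's -y side, 123 mm above the table. In the tray its centre lies at z 19 mm; allow a second for it to run out after a tap. Nothing else taller than 60 mm stands within 80 mm of the flask's sides.
- spare: The other dispenser, same build, size and axes, but its flask is empty: leave it alone. Origin: centre of its base at table height. It stands to the left or right of the loaded one, 340 to 530 mm off.

How it is judged:
By the outcome, as a careful person would: the job done as asked, in the order asked, and still so for the second after the job is handed in, with the robot touching nothing.
It also fails if it takes over 40 s, if anything falls off the work surface, if the arm or the gripper's body presses on something with over 40 N, if the wrist force passes 120 N, or if a joint passes its speed limit or range.

## Robot

A 6-joint arm with a two-finger parallel gripper is mounted at the origin on the work surface. World frame = base frame: x ahead of the robot, y to its left, z up, the work surface at z = 0. Lengths are in m, angles in rad, forces in N, time in s.
With the tool pointing down it reaches from about 0.15 to 0.775 m from the base axis. Payload 6.1 kg.
Tool frame: the origin (TCP) lies midway between the tips of the shut fingers; the grasp point (between the pads) lies 19 mm behind it (env.grip_point_offset is the distance from the TCP to the grasp point, in m); z points along the fingers, y is the direction in which the jaws open and shut (so a half turn about z gives the same grasp; the last joint's range is limited). The gripper opens to 85 mm and grips with 20 to 120 N. Pads are 22 mm wide; open, the fingers measure 114 mm over their backs; the gripper's body (76 mm by 85 mm) begins 54 mm behind the grasp point. The pads swing forward as they close: fully open they stand 13 mm farther back than shut.
Start: joints at [-1.189, 0.126, -0.04, 1.405, 0, 1.571], TCP at [0.196, -0.487, 0.231] pointing down, gripper open.
Joint ranges: [-2.72, 2.72], [-0.95, 1.95], [-1.27, 1.35], [-1.78, 2.02], [-1.46, 1.47], [-3.14, 3.14]. Speed limits (rad/s): [2.39, 2.39, 3.01, 3.14, 3.14, 3.14].

## Interface

Orientations are given as [roll, pitch, yaw] about the fixed x, y, z axes, in that order (R = Rz(yaw) Ry(pitch) Rx(roll)).
In Python, from cell import env gives the robot as it stands.
- The arm moves only by the shell command python3 -m creep 'ROWS' [OPENING]. ROWS is JSON, a list of rows, each an object of numbers: "x", "y", "z": the shift along the tool's x, y, z in cm; "spin": the turn about the tool's z in rad. A call has exactly 8 rows; each row is the pose to reach, as a shift and turn from the pose measured when the call began, along the tool's axes at that moment; what a row does not reach only later rows make up. A row lasts 1/8 s, in which the tool goes at most 62.5 mm and 10.7 degrees, less where a joint would pass 70% of its speed; a pose out of reach is approached as far as the arm can. A call with a gripper value outside its range is refused whole. OPENING is the finger opening in cm, from 0 to 8.54, set as the call begins (- or left out, the last holds). The fingers move at their own pace and stop on an object; the grip force is fixed at half the most. Time passes only in rows, so rows that repeat a pose let the fingers close, or fill a call up. It gives the time, the measured TCP pose, the force and the opening at its end, in the units of the state.
- env.get_state(): the state, without advancing time (a new reading comes with each control period).
- env.snapshot(name): name is "side" or "top"; returns a dict with "pixels" (480x640x3 uint8, blue, green, red), "K" (3x3 intrinsics, pixels), "R" (3x3) and "t" (3): a world point X has camera coordinates R X + t. Camera axes: x right, y down, z forward; pixel columns grow to the right and rows downward; lengths in m; the calibration is good to about 2 mm. A picture is of the moment at which its call begins. There is no depth.
- env.hand_in(): hands the job in, once; it reports no verdict.
The state is a dict: "time": time; "qpos": joint angles; "dq": joint speeds; "joint_torque": joint torques, N m; "tool_pos": TCP position; "tcp_rot": TCP orientation; "ft_force": force on the tool from outside, world axes, zero at the start; "torque": the same for the moment, N m; "opening": finger opening in m.
Only numpy, scipy, OpenCV 4.12 (cv2) and the standard library are available. Lean on these libraries where they do the work, as an engineer would, in place of code of your own. Each camera call takes 0.05 s, during which the arm holds its last target.

## Working session

There is one attempt and no reset: what is moved stays moved. The work goes in short steps, Python scripts to look and compute and a shell command to move; the robot and the scene stay as the last step left them, time stands still between calls to the robot, and variables do not carry over. Pictures are saved under pics/ and viewed, and the job is handed in when it is done.

```bash
mkdir -p pics; ls; python3 - <<'E'
from cell import env
import cv2
s=env.get_state();print(s)
for n in("side","top"):
    d=env.snapshot(n);cv2.imwrite(f"pics/{n}0.png",d["pixels"]);print(d["K"],d["R"],d["t"])
E
```

```text
pics
{'time': 0.0, 'qpos': array([-1.18901931e+00,  1.26390509e-01, -4.06323476e-02,  1.40539769e+00,
        5.74493009e-06,  1.57081291e+00]), 'dq': array([ 0.00151592,  0.0021896 , -0.00055368, -0.00054936,  0.0006577 ,
        0.00122848]), 'joint_torque': array([-1.23880796e-03, -4.35914540e+01,  3.52923059e+01,  1.71718583e-02,
       -1.71687516e-04,  9.65968809e-06]), 'tool_pos': array([ 0.19544556, -0.48681458,  0.23051182]), 'tcp_rot': array([-3.13996844e+00, -5.71799030e-06,  3.81760429e-01]), 'ft_force': array([ 0.59190909, -1.1496711 , -0.26420865]), 'torque': array([-0.04141494,  0.00639926, -0.03663578]), 'opening': 0.08518487940934975}
[[598.7079422    0.         323.46885104]
 [  0.         598.7079422  245.26343254]
 [  0.           0.           1.        ]] [[ 0.96476601 -0.26276111 -0.0135333 ]
 [-0.20245961 -0.70854333 -0.67600033]
 [ 0.16803766  0.65492209 -0.73677703]] [-0.52453584  0.16262239  0.98812873]
[[584.7427899    0.         309.02126043]
 [  0.         584.7427899  243.2345445 ]
 [  0.           0.           1.        ]] [[-1.29040487e-02 -9.99916308e-01 -9.28428394e-04]
 [-9.90408557e-01  1.29090803e-02 -1.37565423e-01]
 [ 1.37565895e-01 -8.55627486e-04 -9.90492248e-01]] [-0.01398082  0.56147671  0.88397689]
```

View pics/side0.png

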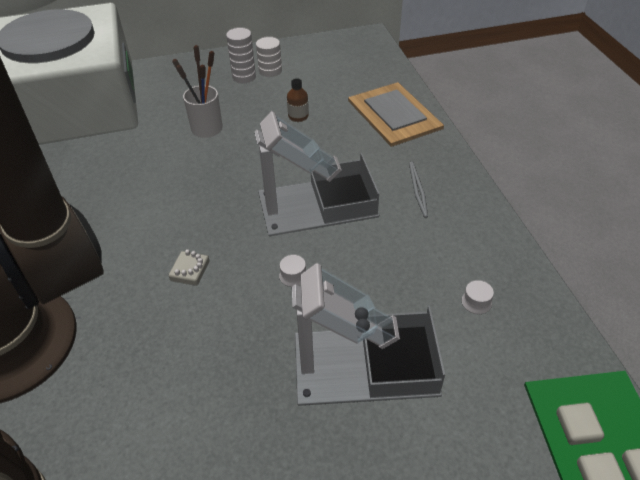

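View pics/top0.png

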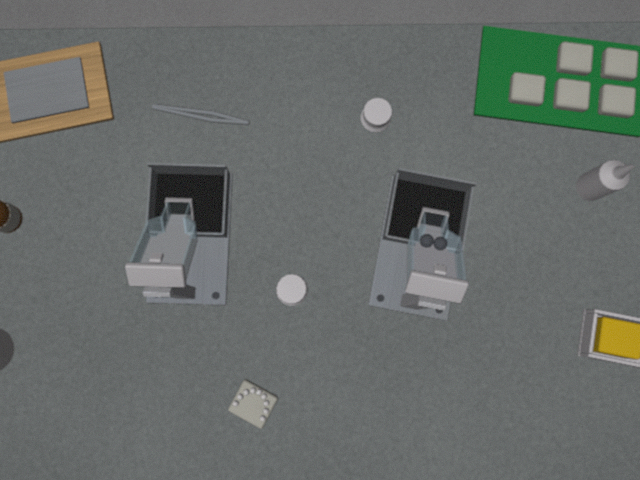

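The loaded dispenser is the right one in the top view (balls at about (427,240) and (441,243)). In the side view it is the nearer one, with balls at about (362,314). The spare is at the left in the top view. Next I'll measure the pose.

```bash
cat > h.py <<'E'
import numpy as np
from cell import env
def ray(d,u,z):
    c=-d["R"].T@d["t"]; v=d["R"].T@np.linalg.inv(d["K"])@np.array([u[0],u[1],1.])
    return c+v*(z-c[2])/v[2]
def proj(d,X):
    p=d["K"]@(d["R"]@np.asarray(X)+d["t"]);return p[:2]/p[2]
E
python3 - <<'E'
from h import *
import cv2
t=env.snapshot("top");s=env.snapshot("side")
for n,d,(x0,y0,x1,y1) in(("top",t,(360,150,500,340)),("side",s,(280,240,460,420))):
    g=d["pixels"][y0:y1,x0:x1];cv2.imwrite(f"pics/{n}z.png",cv2.resize(g,None,fx=3 if n=="top" else 3,fy=3,interpolation=cv2.INTER_CUBIC))
P=t["pixels"].max(2); m=((P<75)*255).astype(np.uint8)
m[:, :360]=0;m[:,500:]=0;m[:150]=0;m[340:]=0
n,l,st,ce=cv2.connectedComponentsWithStats(m)
for i in range(1,n):
    if st[i,4]>15:print(st[i],ce[i])
for u in((427,240),(441,243)):print(ray(t,u,.123))
for u in((362,314),(363,324)):print(ray(s,u,.123))
for u in((397,171),(475,185)):print('rim',ray(t,u,.046))
for u in((370,305),(448,318)):print('base',ray(t,u,.005))
E
```

```text
[ 388  171   86   68 3372] [426.13997628 201.89145907]
[425 212  19  14 193] [433.71502591 218.94300518]
[421 235  26  14 119] [433.57142857 241.29411765]
[384 236  23   7  32] [394.3125  239.65625]
[378 295   5   6  19] [379.73684211 297.63157895]
[ 0.55203038 -0.19036114  0.123     ]
[ 0.54742885 -0.21023389  0.123     ]
[ 0.55256656 -0.18641427  0.123     ]
[ 0.54859192 -0.20354065  0.123     ]
rim [ 0.67456811 -0.16287028  0.046     ]
rim [ 0.65012279 -0.28587524  0.046     ]
base [ 0.4641084  -0.11832012  0.005     ]
base [ 0.4416988  -0.24311886  0.005     ]
```

View pics/topz.png

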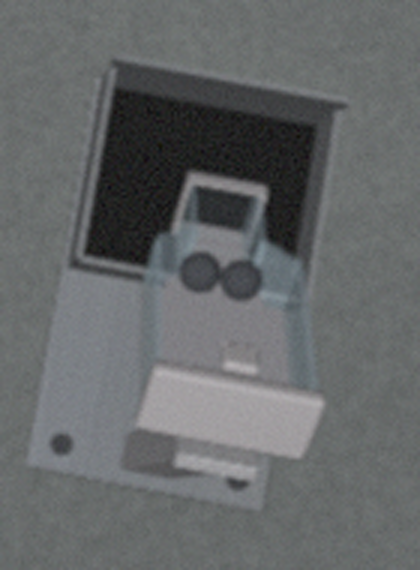

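View pics/sidez.png

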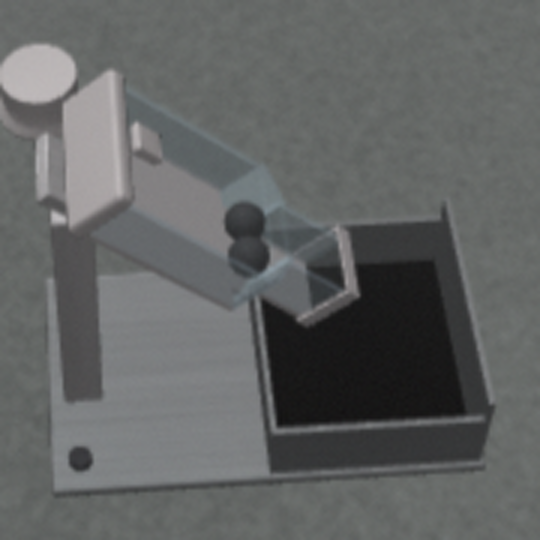

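```bash
python3 -m creep '[{"x":4,"y":-0.4,"z":0,"spin":0.07},{"x":9,"y":-0.8,"z":0,"spin":0.15},{"x":14,"y":-1.2,"z":0,"spin":0.23},{"x":19,"y":-1.6,"z":0,"spin":0.31},{"x":24,"y":-2,"z":0,"spin":0.39},{"x":29,"y":-2.5,"z":0,"spin":0.46},{"x":34,"y":-3,"z":0,"spin":0.53},{"x":37.1,"y":-3.2,"z":0,"spin":0.578}]' 0
python3 - <<'E'
from h import *
import cv2
s=env.get_state();p=s["tool_pos"];print(s["time"],p,s["tcp_rot"],s["opening"])
o=np.array([.559,-.203]);a=-.196;R=np.array([[np.cos(a),-np.sin(a)],[np.sin(a),np.cos(a)]])
print("stand",R.T@(p[:2]-o))
for n in("side","top"):
    d=env.snapshot(n);im=d["pixels"].copy();
    for q in([-.11,-.065,0],[-.11,.065,0],[.11,.065,0],[.107,.062,.046],[.107,-.062,.046],[0,-.062,.046],[-.01,-.035,.127],[-.01,.035,.127]):
        w=np.r_[R@q[:2]+o,q[2]];u=proj(d,w);cv2.circle(im,tuple(int(round(v)) for v in u),2,(0,0,255),-1)
    u=proj(d,p);cv2.circle(im,tuple(int(round(v)) for v in u),2,(0,255,0),-1)
    cv2.imwrite(f"pics/{n}1.png",im)
E
```

```text
time: 1.2
tool_pos: [0.5297, -0.3176, 0.2303]
tcp_rot: [-3.14, 0.001, -0.196]
ft_force: [0.1, -0.0, -0.1]
opening: -0.0002
1.2 [ 0.52970435 -0.31756781  0.23028645] [-3.14038774e+00  1.02971779e-03 -1.96200557e-01] -0.0002282734212921927
stand [-0.00642295 -0.11807948]
```

View pics/side1.png

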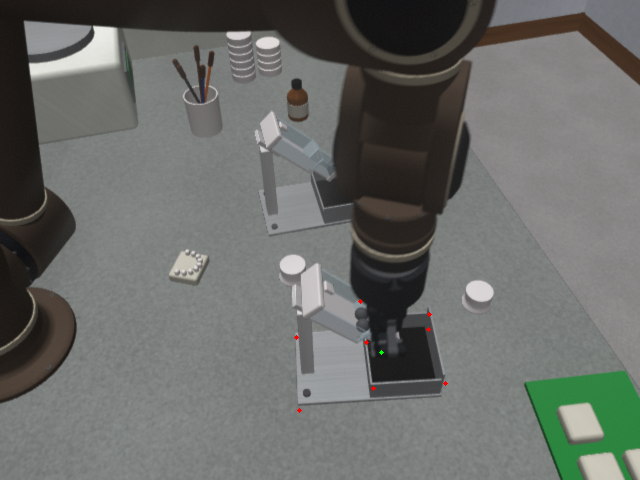

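View pics/top1.png

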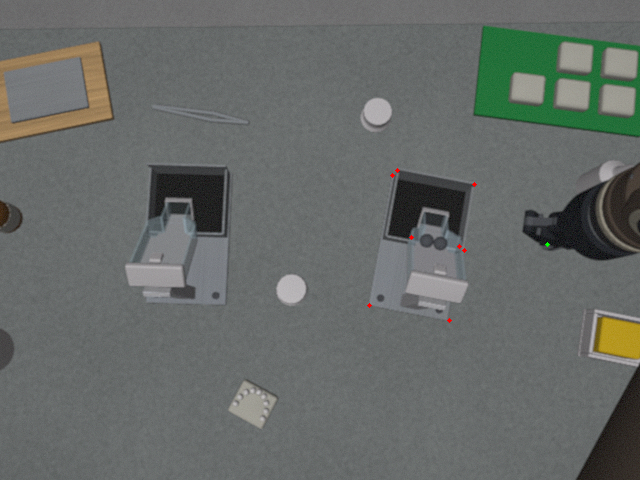

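```bash
python3 - <<'E'
from h import *
import cv2
t=env.snapshot("top");s=env.snapshot("side")
a=cv2.resize(t["pixels"][190:270,500:620],None,fx=3,fy=3,interpolation=2)
b=cv2.resize(s["pixels"][250:420,280:460],None,fx=3,fy=3,interpolation=2)
c=np.zeros((510,900,3),np.uint8);c[:240,:360]=a;c[:510,360:]=b
cv2.imwrite("pics/z2.png",cv2.resize(c,(800,453)))
def tri(u,v):
    P=[d["K"]@np.c_[d["R"],d["t"]] for d in(t,s)]
    X=cv2.triangulatePoints(P[0],P[1],np.float64(u).reshape(2,1),np.float64(v).reshape(2,1))[:,0];return X[:3]/X[3]
# features from crops
T=lambda x,y:(360+x/3,150+y/3); S=lambda x,y:(280+x/3,240+y/3)
for n,u,v in(("ball1",T(201,271),S(245,221)),("ball2",T(241,280),S(248,256)),("foot+y/-x? base corner -y",T(262,508),S(55,488)),("rim far +y",T(112,62),S(446,205)),("rim far -y",T(347,104),S(492,405))):
    X=tri(u,v);print(n,X,proj(t,X)-u,proj(s,X)-v)
E
```

```text
ball1 [ 0.55088654 -0.18928472  0.12821847] [ 0.00589654 -0.0529276 ] [-0.04897777  0.0111199 ]
ball2 [ 0.54640444 -0.20831848  0.12713414] [ 0.00047985 -0.00433439] [-0.00407304  0.00091924]
foot+y/-x? base corner -y [ 0.43951117 -0.24020728  0.01244142] [-0.00196428  0.02250796] [ 0.02277103 -0.00347686]
rim far +y [ 0.67270877 -0.16147662  0.05959654] [ 0.1017316  -0.75397882] [-0.68785522  0.19958685]
rim far -y [ 0.64734385 -0.28176684  0.06434074] [ 0.0898903  -0.67302657] [-0.6699674   0.19224142]
```

View pics/z2.png

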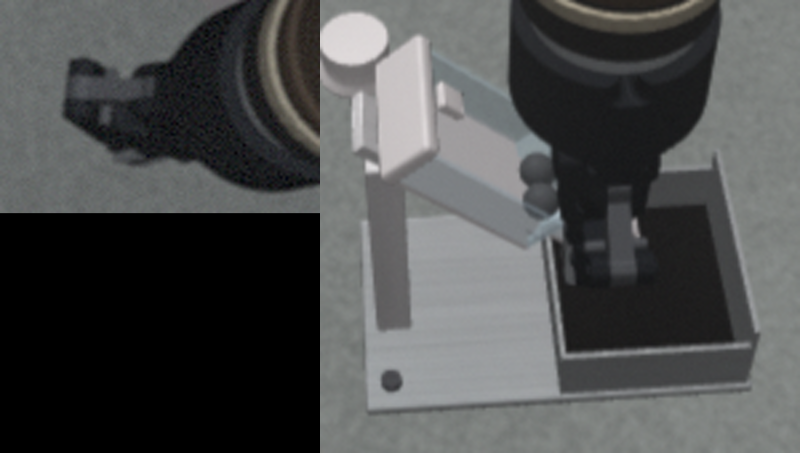

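The side and top views agree to a few mm, and the flask centre is near (0.549, -0.199). I'll go down and come in beside it.

```bash
python3 -m creep '[{"z":3},{"z":6},{"z":9},{"z":10.5},{"z":10.5,"y":-1.5},{"z":10.5,"y":-3},{"z":10.5,"y":-4},{"z":10.5,"y":-4}]'
python3 - <<'E'
from h import *
import cv2
s=env.get_state();print(s["time"],s["tool_pos"],s["ft_force"])
a=[env.snapshot(n)["pixels"] for n in("top","side")]
cv2.imwrite("pics/z3.png",cv2.resize(np.hstack([a[0][140:340,340:600],a[1][220:420,260:460]]),(780,340)))
E
```

```text
1.4 [ 0.52789177 -0.31873528  0.23025027] [-0.21877827 -0.28601604  0.20461062]schema error: expected keys x, y, z, spin
```

View pics/z3.png

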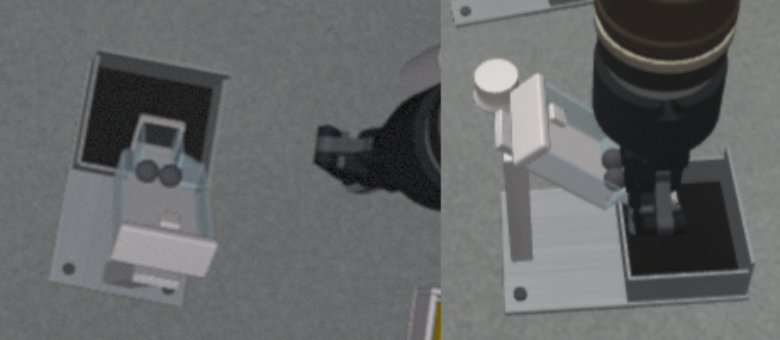

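The call was refused because every row needs all four keys, so nothing moved. Sending it again with full rows.

```bash
python3 -m creep '[{"x":0,"y":0,"z":3,"spin":0},{"x":0,"y":0,"z":6,"spin":0},{"x":0,"y":0,"z":9,"spin":0},{"x":0,"y":0,"z":10.5,"spin":0},{"x":0,"y":-1.5,"z":10.5,"spin":0},{"x":0,"y":-3,"z":10.5,"spin":0},{"x":0,"y":-4,"z":10.5,"spin":0},{"x":0,"y":-4,"z":10.5,"spin":0}]'
python3 - <<'E'
from h import *
import cv2
s=env.get_state();print(s["time"],s["tool_pos"],s["ft_force"])
a=[env.snapshot(n)["pixels"] for n in("top","side")]
cv2.imwrite("pics/z4.png",cv2.resize(np.hstack([a[0][140:340,340:600],a[1][220:420,260:460]]),(780,340)))
E
```

```text
time: 2.5
tool_pos: [0.5355, -0.2791, 0.1268]
tcp_rot: [-3.141, -0.0, -0.195]
ft_force: [0.1, 0.1, -0.1]
opening: 0.0
2.5 [ 0.53551765 -0.27913318  0.12682434] [ 0.11457215  0.09837347 -0.1365401 ]
```

View pics/z4.png

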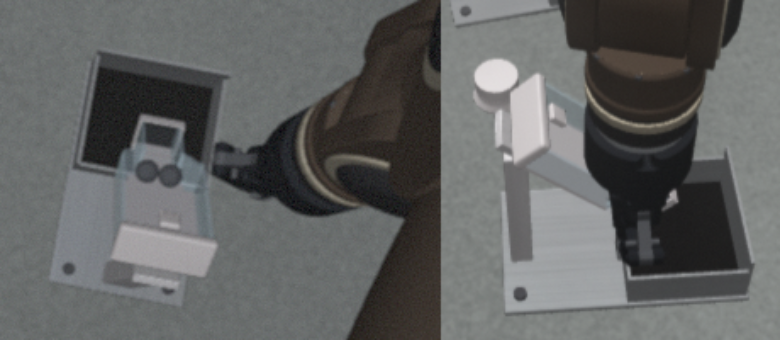

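```bash
python3 -m creep '[{"x":0,"y":-2,"z":0,"spin":0},{"x":0,"y":-4.5,"z":0,"spin":0},{"x":0,"y":-4.5,"z":0,"spin":0},{"x":0,"y":-1.5,"z":0,"spin":0},{"x":0,"y":0,"z":0,"spin":0},{"x":0,"y":0,"z":0,"spin":0},{"x":0,"y":0,"z":0,"spin":0},{"x":0,"y":0,"z":0,"spin":0}]'
python3 - <<'E'
from h import *
import cv2
s=env.get_state();print(s["time"],s["tool_pos"],s["ft_force"])
a=[env.snapshot(n)["pixels"] for n in("top","side")]
cv2.imwrite("pics/z5.png",cv2.resize(np.hstack([a[0][140:340,340:600],a[1][220:420,260:460]]),(780,340)))
E
```

```text
time: 3.6
tool_pos: [0.5352, -0.2794, 0.1263]
tcp_rot: [-3.141, 0.0, -0.195]
ft_force: [0.0, 0.3, 0.9]
opening: 0.0001
3.6 [ 0.53523397 -0.27940565  0.12633066] [0.02534551 0.28866791 0.89031421]
```

View pics/z5.png

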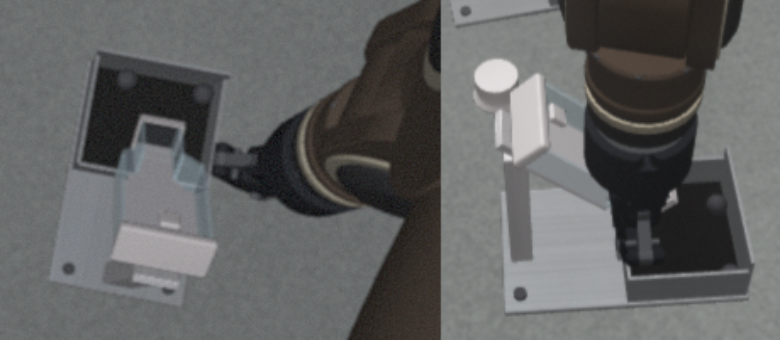

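One tap freed both balls: the picture shows them in the tray, at about (127,79) and (202,93) in the top crop, and the flask is empty. I'll back off, then check.

```bash
python3 -m creep '[{"x":0,"y":2,"z":0,"spin":0},{"x":0,"y":4,"z":0,"spin":0},{"x":0,"y":5,"z":-2,"spin":0},{"x":0,"y":5,"z":-5,"spin":0},{"x":0,"y":5,"z":-8,"spin":0},{"x":0,"y":5,"z":-8,"spin":0},{"x":0,"y":5,"z":-8,"spin":0},{"x":0,"y":5,"z":-8,"spin":0}]'
python3 - <<'E'
from h import *
import cv2
s=env.get_state();print(s["time"],s["tool_pos"],s["ft_force"])
t=env.snapshot("top");b=env.snapshot("side")
a=[t["pixels"],b["pixels"]]
cv2.imwrite("pics/z6.png",cv2.resize(np.hstack([a[0][140:340,340:600],a[1][220:420,260:460]]),(780,340)))
cv2.imwrite("pics/top6.png",a[0])
E
```

```text
time: 4.7
tool_pos: [0.525, -0.3286, 0.205]
tcp_rot: [-3.14, 0.002, -0.196]
ft_force: [-0.2, 1.1, -0.7]
opening: -0.0
4.7 [ 0.5250136  -0.32861381  0.20501904] [-0.24983686  1.06379984 -0.70241088]
```

View pics/z6.png

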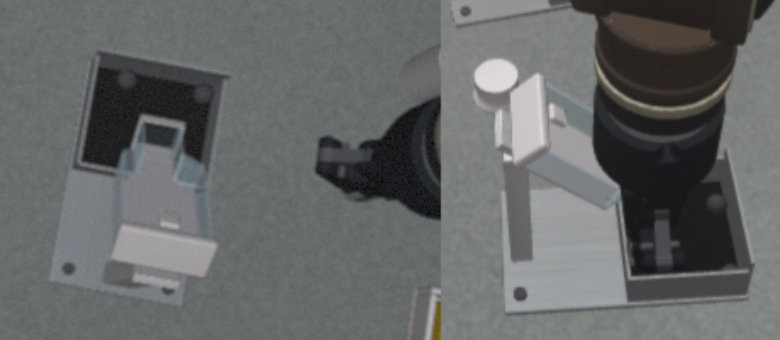

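View pics/top6.png

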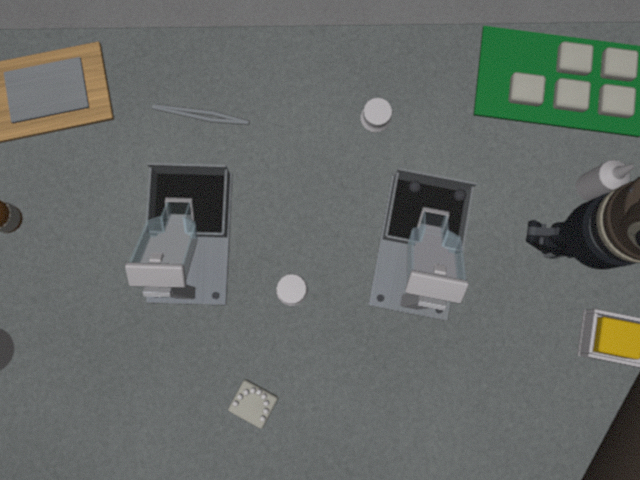

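Both balls are at rest in the tray at top-view pixels (415,187) and (460,195). The spare has not moved. One more force reading to rule out contact with the bottle, then I hand in.

```bash
python3 - <<'E'
from h import *
s=env.get_state();print(s["ft_force"],np.abs(s["dq"]).max())
t=env.snapshot("top")
for u in((415,187),(460,195)):print(ray(t,u,.019))
print(ray(t,(590,190),0),ray(t,(613,175),.1))
print(env.get_state()["ft_force"])
E
```

```text
[ 0.71630549  0.32230291 -1.19489422] 0.0048106464614668856
[ 0.65449211 -0.19560994  0.019     ]
[ 0.64018676 -0.26846103  0.019     ]
[ 0.65003737 -0.49034658  0.        ] [ 0.64986697 -0.47723109  0.1       ]
[-0.29533949  0.69934976 -0.12668273]
```

```bash
python3 -c "
from cell import env
print(env.hand_in())"
```

```text
the job is handed in; nothing more can be done
None
```

Both balls are out of the flask and in its tray, and I handed the job in at about 5 s on the robot's clock. It took one tap with the closed fingers at about 0.2 m/s on the flask's -y narrow side. I aimed to push the side in about 15 mm; the actual depth wasn't measured.

**Last checks:**
- **Balls:** they lie in the tray at about (0.654, -0.196) and (0.640, -0.268) m, at the same pixels in the two pictures taken 1 s apart. The flask is empty.
- **Spare:** the other flask and its stand look unchanged in the top view.
- **Clearance:** the gripper stands clear of everything, about 0.19 m from the nearest bottle. Wrist force readings after the tap varied by about 1 N, which I took as noise.

**What failed or disagreed:**
- **Refused move:** one move was refused for missing row keys; nothing moved.
- **View mismatch:** the side and top views disagreed by several mm on the stand's position. The gap I left before the tap covered this.

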